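# Gauge an oak shelf offcut with a sliding-jaw bench gauge

## Task

Measure the oak offcut that lies between the jaws of the bench gauge: turn the clamp knob anticlockwise to free the sliding jaw, slide the jaw gently shut on the offcut until the dial needle stands between the two thick marks (never as far as the end of its scale), then turn the knob fully clockwise to lock the jaw, so that the reading stays when you let go. Leave the other two offcuts, the mug and the canister alone.

Things in the scene. Friction and masses are not known exactly. Their poses are not given: they have to be found in the camera images.
- gauge: fixed bench gauge like a big caliper: base plate 84 mm (x) by 400 mm (y), steel rail along y. Origin: on the worktop under the middle of the rail's line. The grey head at the -y end carries the spring anvil and the dial (84 mm wide, face 70 mm up). Both jaws are steel plates reaching to -x over the bare worktop (x -35 to -135 mm, z 4 to 44 mm); the offcut lies between them
- slide (a joint): travel of the moving jaw's carriage (m): 0 = open, 150 mm between the faces; grows as it closes towards the gauge's -y, at most 0.108. Freed it slides with 1.5 N of friction, clamped it is stuck; let go unclamped, the anvil's spring pushes it back. The grey carriage is 78 (x) by 80 mm (y), its top 50 mm above the worktop; its -y side is in line with the jaw face
- knob (a joint): clamp knob on the carriage (rad): 0 = fully clockwise, locked (as found); 1.2 = fully anticlockwise seen from above, free. The clamp starts to bite below about 0.5 and holds well below 0.2. Turning takes about 0.15 N m
- knob_grip (a point): where to grip the knob: on its axis, 81 mm above the worktop, on the upright black bar that is its handle: 62 mm long along the point's x, 17 mm thick along its y, from 58 to 95 mm above the worktop, over a 60 mm disc. z is up. It turns with the knob and travels with the carriage. At knob 0 the bar stands square across the rail
- needle (a joint): dial needle (rad, clockwise seen from above): 0 = anvil at rest, needle pointing to the gauge's -y; the two thick marks stand at 0.8 and 1.8; the scale ends at 2.4 (anvil stop). It turns 0.2 rad for each mm by which the anvil is pushed back; the anvil's spring needs about 0.9 N per mm
- anvil_face (a point): middle of the spring anvil's flat face (100 mm by 40 mm), 24 mm above the worktop; it moves to the gauge's -y as it is pressed. Axes as the gauge's
- jaw_face (a point): middle of the rail-side line of the moving jaw's flat face, at the gauge's x = 0 and 24 mm above the worktop; the face itself reaches from 35 to 135 mm from here along -x. Axes as the gauge's
- offcut_a: one of three loose oak shelf offcuts: 110 mm long (x), 44 mm high (30 mm over the last 25 mm at its +x end, a rebate), 55 to 88 mm wide (y); the width is what is being gauged and is not told. Origin: centre of its underside. Which of the three lies between the jaws varies; the other two, beyond the rail, are bystanders
- offcut_b: one of three loose oak shelf offcuts: 110 mm long (x), 44 mm high (30 mm over the last 25 mm at its +x end, a rebate), 55 to 88 mm wide (y); the width is what is being gauged and is not told. Origin: centre of its underside. Which of the three lies between the jaws varies; the other two, beyond the rail, are bystanders
- offcut_c: one of three loose oak shelf offcuts: 110 mm long (x), 44 mm high (30 mm over the last 25 mm at its +x end, a rebate), 55 to 88 mm wide (y); the width is what is being gauged and is not told. Origin: centre of its underside. Which of the three lies between the jaws varies; the other two, beyond the rail, are bystanders
- mug: white mug, 80 mm wide, 95 mm high, loose, a bystander. Origin: centre of its underside
- canister: black storage jar, 90 mm wide, 130 mm high, loose, a bystander. Origin: centre of its underside

How it is judged:
On the way, in this order (a step that is already met when the one before it is completed fails the run):
1. the clamp knob is turned anticlockwise, freeing the jaw (value of joint knob above 0.7 rad), for 0.1 s.
2. the jaw is slid shut on the offcut until the needle stands between the two thick marks (value of joint needle between 0.8 and 1.8 rad), for 0.2 s.
At the end, for the whole second after the job is handed in: needle between the thick marks (0.8 to 1.8 rad), knob locked (below 0.25 rad); one offcut flat and at rest between the jaws, square to them within 0.06 rad, its middle 70 to 140 mm in front of the rail's centre line; the other two within 20 mm of where they were (all of step 2 and value of joint knob below 0.25 rad and ((x of offcut_a in the frame of gauge between -0.14 and -0.07 m and y of offcut_a in the frame of anvil_face above 0.02 m and y of offcut_a in the frame of jaw_face below -0.02 m and angle between the y axis of offcut_a and the y axis of gauge, either way round below 0.06 rad and angle between offcut_a's own z axis and vertical below 0.06 rad and linear speed of offcut_a below 0.01 m/s and distance of each of offcut_b, offcut_c from where it was at the start of the episode below 0.02 m) or (x of offcut_b in the frame of gauge between -0.14 and -0.07 m and y of offcut_b in the frame of anvil_face above 0.02 m and y of offcut_b in the frame of jaw_face below -0.02 m and angle between the y axis of offcut_b and the y axis of gauge, either way round below 0.06 rad and angle between offcut_b's own z axis and vertical below 0.06 rad and linear speed of offcut_b below 0.01 m/s and distance of each of offcut_a, offcut_c from where it was at the start of the episode below 0.02 m) or (x of offcut_c in the frame of gauge between -0.14 and -0.07 m and y of offcut_c in the frame of anvil_face above 0.02 m and y of offcut_c in the frame of jaw_face below -0.02 m and angle between the y axis of offcut_c and the y axis of gauge, either way round below 0.06 rad and angle between offcut_c's own z axis and vertical below 0.06 rad and linear speed of offcut_c below 0.01 m/s and distance of each of offcut_a, offcut_b from where it was at the start of the episode below 0.02 m))); the robot touches nothing.
It fails at once if the needle driven to the end of its scale (value of joint needle above 2.3 rad).
It fails at once if the mug moved by more than 30 mm or tipped (distance of mug from where it was at the start of the episode above 0.03 m or angle between mug's own z axis and vertical above 0.4 rad).
It fails at once if the canister moved by more than 30 mm or tipped (distance of canister from where it was at the start of the episode above 0.03 m or angle between canister's own z axis and vertical above 0.4 rad).
It also fails if it takes over 45 s, if anything falls off the work surface, if the arm or the gripper's body presses on something with over 40 N, if the wrist force passes 120 N, or if a joint passes its speed limit or range.

## Robot

A 6-joint arm with a two-finger parallel gripper is mounted at the origin on the work surface. World frame = base frame: x ahead of the robot, y to its left, z up, the work surface at z = 0. Lengths are in m, angles in rad, forces in N, time in s.
With the tool pointing down it reaches from about 0.35 to 0.775 m from the base axis. Payload 7.3 kg.
Tool frame: the origin (TCP) lies at the very end of the fingers, on their centre line; the grasp point (between the pads) lies 19 mm behind it; z points along the fingers, y is the line along which they close (so a half turn about z gives the same grasp; the last joint's range is limited). The gripper opens to 92 mm and grips with 3 to 60 N. Pads are 19 mm wide; open, the fingers measure 130 mm over their backs; the gripper's body (75 mm by 190 mm) begins 47 mm behind the grasp point.
Start: joints at [-1.415, 0.342, 1.524, -0, 1.275, -0.146], TCP at [0.156, -0.501, 0.227] pointing down, gripper open.
Joint ranges: [-2.53, 2.53], [-0.77, 2.02], [0.04, 2.7], [-1, 4.14], [0.28, 2.66], [-3.11, 3.11]. Speed limits (rad/s): [2.57, 2.57, 3.14, 3.14, 3.14, 3.14].

## Interface

Orientations are given as [roll, pitch, yaw] about the fixed x, y, z axes, in that order (R = Rz(yaw) Ry(pitch) Rx(roll)).
In Python, from cell import observe, read_camera, get_calibration, hand_in, search_frame gives the robot as it stands.
- The arm moves only by the tool step_arm, never from a script. Its argument "commands" is a list of rows, each an object with "translation": the shift along the tool's x, y, z in mm, a list of three; "roll": the turn about the tool's z in rad. In form: [{"translation": [x, y, z], "roll": roll}, ...]. A call has 1 to 20 rows; each row shifts and turns the commanded pose from where the row before left it, along the tool's axes as they then stand; what a row does not reach is not made up. A row lasts 1/12 s, in which the tool goes at most 41.7 mm and 7.16 degrees, less where a joint would pass 70% of its speed; a pose out of reach is approached as far as the arm can. A call is refused whole if a number of a shift passes 41.7 or a number of a turn 0.125, either way. A call with a gripper value outside its range is refused whole. "fingers" is the opening, from 0 (shut) to 1 (fully open), set as the call begins (left out, the last holds). The fingers move at their own pace and stop on an object; "grip_force" is the grip in N (left out, the last holds). Time passes only in rows, so rows that do not move let the fingers close. It gives the time, the measured TCP pose, the force, the opening and the grip force at its end, in the units of the state.
- observe(): the state, without advancing time (a new reading comes with each control period).
- read_camera(name): name is "side" or "top"; returns the picture (420x560x3 uint8, red, green, blue); there is no depth.
- get_calibration(name): a dict with "camera_matrix" (3x3 intrinsics, pixels), "world_from_camera" (4x4, takes a point from camera to world coordinates). Camera axes: x right, y up, looking along -z (the intrinsics and any distortion apply to the point x, -y, -z); pixel columns grow to the right and rows downward; lengths in m; the calibration is good to about 2 mm. A picture is of the moment at which its call begins. get_calibration takes no time and is no camera call.
- hand_in(): hands the job in; it is judged then, once.
Trained networks look in the newest picture that a camera, given by its name, has taken for a name from the list of things; names that differ only in an ending like _2 or _b are one class to them, and where a whole thing is asked for, a point or a joint stands for the part that bears it (a point fixed in the world has none). Each returns a list of dicts, best first, with "confidence" (0 to 1); they miss things now and then, are a little off and sometimes report something else, mostly with a low value. They report only what shows in the picture. A call takes as long as a camera call.
- search_frame(camera, name): "at" ([x, y, z] in m, in world coordinates, good to about 4 mm: the middle of the surface that is visible of it).
The state is a dict: "time": time; "qpos": joint angles; "qvel": joint speeds; "joint_efforts": joint torques, N m; "tool_pos": TCP position; "tool_rot": TCP orientation; "contact_force": force on the tool from outside, world axes, zero at the start; "torque": the same for the moment, N m; "opening": finger opening in m; "grip_force": force on a finger pad.
Only numpy, scipy, OpenCV 4.12 (cv2) and the standard library are available. Lean on these libraries where they do the work, as an engineer would, in place of code of your own. Each camera call takes 0.05 s, during which the arm holds its last target. There are 200 camera calls.

## Working session

There is one attempt and no reset: what is moved stays moved. The work goes in short steps, Python scripts to look and compute and a tool call to move; the robot and the scene stay as the last step left them, time stands still between calls to the robot, and variables do not carry over. Pictures are saved under pics/ and viewed, at most 10 in all, crops included, and the job is handed in when it is done.

Besides the shell and the picture viewer there is one more tool, called after "Request:" as a command line: name --argument value ..., lists and objects as JSON in quotes. step_arm: Moves the arm, as the interface text tells. Its arguments: {"type":"object","properties":{"commands":{"type":"array"},"fingers":{"type":"number"},"grip_force":{"type":"number"}},"required":["commands"]}

```bash
mkdir -p pics
python3 - <<'E'
from cell import *
import cv2
for c in("top","side"):
    cv2.imwrite(f"pics/{c}0.png",read_camera(c)[:,:,::-1])
    k=get_calibration(c);print(c,k["camera_matrix"],k["world_from_camera"])
    for n in("gauge","knob_grip","jaw_face","anvil_face","offcut_a","mug","canister"):
        print(n,[(d["at"],d["confidence"]) for d in search_frame(c,n)][:4])
print(observe())
E
```

```text
top [[545.21459968   0.         278.9200395 ]
 [  0.         545.21459968 201.66911041]
 [  0.           0.           1.        ]] [[ 1.67573527e-03  9.94185108e-01 -1.07671555e-01  4.15953711e-01]
 [-9.99973915e-01  9.09474897e-04 -7.16535732e-03 -2.76218952e-02]
 [-7.02576696e-03  1.07680753e-01  9.94160698e-01  1.65810270e+00]
 [ 0.00000000e+00  0.00000000e+00  0.00000000e+00  1.00000000e+00]]
gauge [([0.5381, 0.0603, 0.0251], 0.86)]
knob_grip [([0.5471, 0.1042, 0.0566], 0.64)]
jaw_face [([0.5353, 0.0923, 0.0486], 0.61)]
anvil_face [([0.4589, -0.0838, 0.0415], 0.45), ([0.6675, 0.1628, 0.0431], 0.33)]
offcut_a [([0.6788, -0.0496, 0.0453], 0.94), ([0.4316, -0.0163, 0.0486], 0.88), ([0.6695, 0.1639, 0.0429], 0.7)]
mug [([0.5358, 0.0611, 0.0273], 0.65), ([0.4196, 0.4083, 0.0386], 0.59)]
canister [([0.5211, -0.4634, 0.133], 0.78)]
side [[437.07733817   0.         272.61600558]
 [  0.         437.07733817 211.00693019]
 [  0.           0.           1.        ]] [[-0.90099591  0.21824427 -0.3749344   0.10951557]
 [-0.43337451 -0.49227554  0.75488498  0.95247556]
 [-0.01982171  0.84263529
[... 427 characters left out ...]
504, 0.0756], 0.81)]
{'time': 0.8, 'qpos': array([-1.41500272e+00,  3.41971119e-01,  1.52410207e+00,  2.98343666e-05,
        1.27542985e+00, -1.46017110e-01]), 'qvel': array([-0.00147107, -0.00017014, -0.00240342, -0.00091252,  0.00113865,
       -0.00127177]), 'joint_efforts': array([-2.33964865e-04, -4.31084204e+01, -2.44470477e+01,  7.16021284e-02,
        4.80332330e-02,  4.79222507e-06]), 'tool_pos': array([ 0.15607899, -0.50127301,  0.22675478]), 'tool_rot': array([ 3.14149984e+00, -1.52011240e-05,  3.01802033e-01]), 'contact_force': array([0.20435861, 0.30144897, 0.27763193]), 'torque': array([-0.02131375,  0.06762398,  0.01444202]), 'grip_force': 0.0, 'opening': 0.09230366525702431}
```

View pics/top0.png

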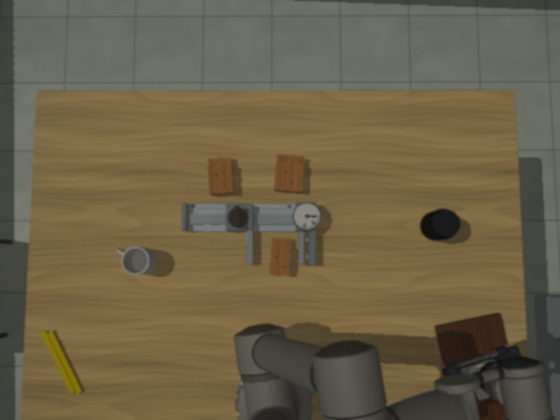

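View pics/side0.png

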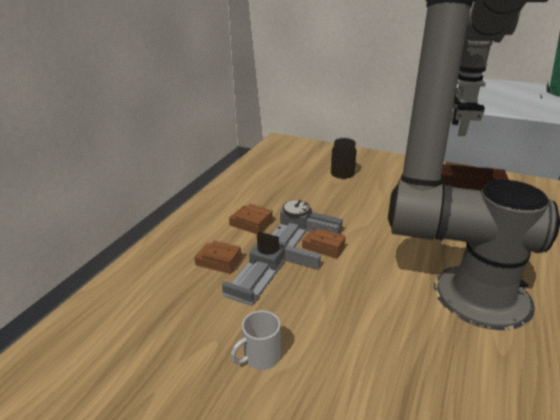

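The top view shows the gauge from (183,217) to (320,217), with the knob near (237,216), the dial at (306,216) and the offcut at (281,257). The side view agrees. I'll enlarge the gauge next.

```bash
cat > h.py <<'E'
from cell import *
import cv2, numpy as np
def px2w(c,u,v,z):
    k=get_calibration(c);K=k["camera_matrix"];T=k["world_from_camera"]
    d=np.array([(u-K[0][2])/K[0][0],-(v-K[1][2])/K[1][1],-1]);d=np.array(T)[:3,:3]@d;o=np.array(T)[:3,3]
    return o+d*(z-o[2])/d[2]
def crop(c,name,u0,v0,w,h,s):
    im=read_camera(c)[:,:,::-1][v0:v0+h,u0:u0+w]
    cv2.imwrite(f"pics/{name}.png",cv2.convertScaleAbs(cv2.resize(im,None,fx=s,fy=s,interpolation=cv2.INTER_CUBIC),alpha=1.6,beta=10))
E
python3 - <<'E'
from h import *
crop("top","t1",170,145,160,120,5)
E
```

```text
(no output)
```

View pics/t1.png

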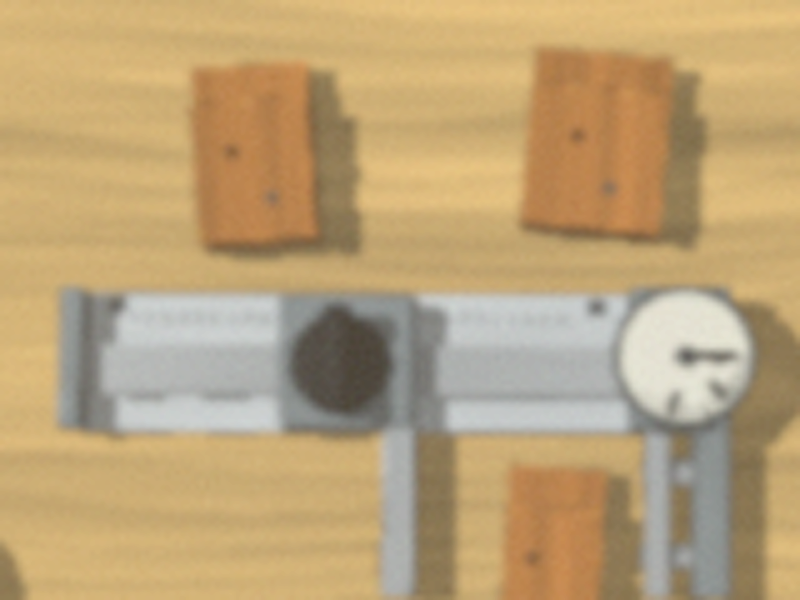

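The gauge lies square to the world axes within about 0.01 rad. The knob disc is centred near (238,217). The needle points right, and the thick marks are at the lower right of the dial. Next I'll turn these pixels into positions.

Run:
```python
from h import *
f=lambda n,x,y,z:print(n,px2w("top",170+x/5,145+y/5,z).round(4))
f("knobdisc",340,362,.057)
f("bar end top",338,303,.095)
f("carr left",282,362,.05);f("carr right",412,362,.05)
f("plate up L",120,293,.01);f("plate up R",610,293,.01);f("plate low L",120,432,.01);f("low R",630,432,.01)
f("anvil",645,480,.044);f("dial",686,356,.07);f("jaw",414,480,.044)
f("offcut rebate end",558,467,.030)
f("off L",505,560,.044);f("off R",605,560,.044)
print(px2w("side",268,243,.085))
im=read_camera("side")[:,:,::-1][185:285,210:350]
cv2.imwrite("pics/s1.png",cv2.convertScaleAbs(cv2.resize(im,None,fx=5,fy=5,interpolation=cv2.INTER_CUBIC),alpha=1.6,beta=10))
```

```text
knobdisc [0.5426 0.1044 0.057 ]
bar end top [0.5737 0.1028 0.095 ]
carr left [0.5431 0.1393 0.05  ]
carr right [0.5432 0.0624 0.05  ]
plate up L [0.5883 0.2426 0.01  ]
plate up R [ 0.5886 -0.0555  0.01  ]
plate low L [0.5037 0.2411 0.01  ]
low R [ 0.5041 -0.0675  0.01  ]
anvil [ 0.474  -0.0755  0.044 ]
dial [ 0.5453 -0.0988  0.07  ]
jaw [0.4738 0.061  0.044 ]
offcut rebate end [ 0.4821 -0.0241  0.03  ]
off L [0.4268 0.0071 0.044 ]
off R [ 0.4269 -0.0518  0.044 ]
[0.53422743 0.12918772 0.085     ]
```

View pics/s1.png

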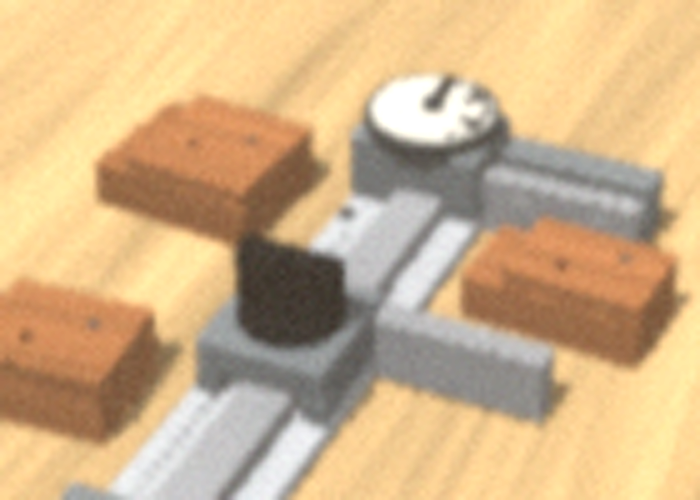

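Request:
step_arm --commands '[{"translation": [0,0,0],"roll": 0.1},{"translation": [0,0,0],"roll": 0.1},{"translation": [0,0,0],"roll": 0.102},{"translation": [10,-15,0],"roll": 0},{"translation": [19,-30,0],"roll": 0},{"translation": [19,-30,0],"roll": 0},{"translation": [19,-30,0],"roll": 0},{"translation": [19,-30,0],"roll": 0},{"translation": [19,-30,0],"roll": 0},{"translation": [19,-30,0],"roll": 0},{"translation": [19,-30,0],"roll": 0},{"translation": [19,-30,0],"roll": 0},{"translation": [19,-30,0],"roll": 0},{"translation": [19,-30,0],"roll": 0},{"translation": [19,-30,0],"roll": 0},{"translation": [19,-30,0],"roll": 0},{"translation": [19,-30,0],"roll": 0},{"translation": [19,-30,0],"roll": 0},{"translation": [19,-30,0],"roll": 0},{"translation": [19,-30,0],"roll": 0}]' --fingers 1 --grip_force 15

```text
time: 2.57
tool_pos: [0.4709, -0.0046, 0.2269]
tool_rot: [3.141, -0.0, 0.0]
contact_force: [0.3, -0.7, 0.8]
opening: 0.0917
grip_force: 0.0
```

Run:
```python
from h import *
o=observe();print(o["time"],o["tool_pos"],o["tool_rot"],o["qpos"])
for a in((258,232),(278.6,236.6)):print(px2w("side",*a,.095))
```

```text
2.5667 [ 0.47086803 -0.00455814  0.22687578] [ 3.14135378e+00 -4.97612353e-04  2.23752716e-05] [-1.72543696e-01  2.42552943e-01  1.66502124e+00 -1.58830864e-04
  1.23348723e+00  1.39828284e+00]
[0.57453664 0.10777532 0.095     ]
[0.51490788 0.10419736 0.095     ]
```

Request:
step_arm --commands '[{"translation": [19,-27,0],"roll": 0},{"translation": [19,-27,0],"roll": 0},{"translation": [18,-27,0],"roll": 0},{"translation": [12,-18,0],"roll": 0},{"translation": [6,-10,0],"roll": 0},{"translation": [0,0,20],"roll": 0},{"translation": [0,0,30],"roll": 0},{"translation": [0,0,30],"roll": 0},{"translation": [0,0,30],"roll": 0},{"translation": [0,0,25],"roll": 0},{"translation": [0,0,15],"roll": 0},{"translation": [0,0,10],"roll": 0},{"translation": [0,0,0],"roll": 0}]'

```text
time: 3.65
tool_pos: [0.5428, 0.1021, 0.0648]
tool_rot: [3.141, 0.004, -0.001]
contact_force: [-0.5, -0.4, 0.1]
opening: 0.0917
grip_force: 0.0
```

Request:
step_arm --commands '[{"translation": [0,0,0],"roll": 0},{"translation": [0,0,0],"roll": 0},{"translation": [0,0,0],"roll": 0},{"translation": [0,0,0],"roll": 0},{"translation": [0,0,0],"roll": 0},{"translation": [0,0,0],"roll": 0},{"translation": [0,0,0],"roll": 0},{"translation": [0,0,0],"roll": 0}]' --fingers 0 --grip_force 15

```text
time: 4.32
tool_pos: [0.5442, 0.1026, 0.0668]
tool_rot: [3.142, -0.0, -0.0]
contact_force: [0.4, 0.3, -0.9]
opening: 0.0433
grip_force: 0.0
```

Request:
step_arm --commands '[{"translation": [0,0,0],"roll": 0},{"translation": [0,0,0],"roll": 0},{"translation": [0,0,0],"roll": 0},{"translation": [0,0,0],"roll": 0},{"translation": [0,0,0],"roll": 0},{"translation": [0,0,0],"roll": 0},{"translation": [0,0,0],"roll": 0}]'

```text
time: 4.9
tool_pos: [0.5441, 0.1062, 0.0667]
tool_rot: [-3.137, -0.0, -0.001]
contact_force: [0.5, 16.4, -2.1]
opening: 0.017
grip_force: 15.0
```

Request:
step_arm --commands '[{"translation": [0,-2,0],"roll": 0},{"translation": [0,-1.6,0],"roll": 0},{"translation": [0,0,0],"roll": 0}]' --grip_force 30

```text
time: 5.15
tool_pos: [0.5441, 0.1065, 0.0667]
tool_rot: [3.142, 0.0, 0.0]
contact_force: [0.1, 2.2, 0.4]
opening: 0.0167
grip_force: 30.0
```

Now I'll turn anticlockwise, which is negative roll.

Request:
step_arm --commands '[{"translation": [0,0,0],"roll": -0.1},{"translation": [0,0,0],"roll": -0.1},{"translation": [0,0,0],"roll": -0.1},{"translation": [0,0,0],"roll": -0.1},{"translation": [0,0,0],"roll": -0.1},{"translation": [0,0,0],"roll": -0.1},{"translation": [0,0,0],"roll": 0}]'

```text
time: 5.73
tool_pos: [0.5443, 0.1061, 0.0667]
tool_rot: [-3.142, -0.0, 0.603]
contact_force: [0.8, 2.2, -1.2]
opening: 0.0174
grip_force: 30.0
```

Request:
step_arm --commands '[{"translation": [0,0,0],"roll": -0.1},{"translation": [0,0,0],"roll": -0.1},{"translation": [0,0,0],"roll": -0.1},{"translation": [0,0,0],"roll": -0.1},{"translation": [0,0,0],"roll": -0.1},{"translation": [0,0,0],"roll": 0},{"translation": [0,0,0],"roll": 0},{"translation": [0,0,0],"roll": 0}]'

```text
time: 6.4
tool_pos: [0.5445, 0.1059, 0.0667]
tool_rot: [3.141, 0.0, 1.096]
contact_force: [2.0, -0.7, -2.0]
opening: 0.0163
grip_force: 30.0
```

Run:
```python
from h import *
print(observe()["torque"],observe()["tool_rot"])
crop("side","s2",210,185,150,110,5)
```

```text
[-0.05320871 -0.44665708 -0.01134215] [3.14098802e+00 1.04875402e-04 1.09558530e+00]
```

View pics/s2.png

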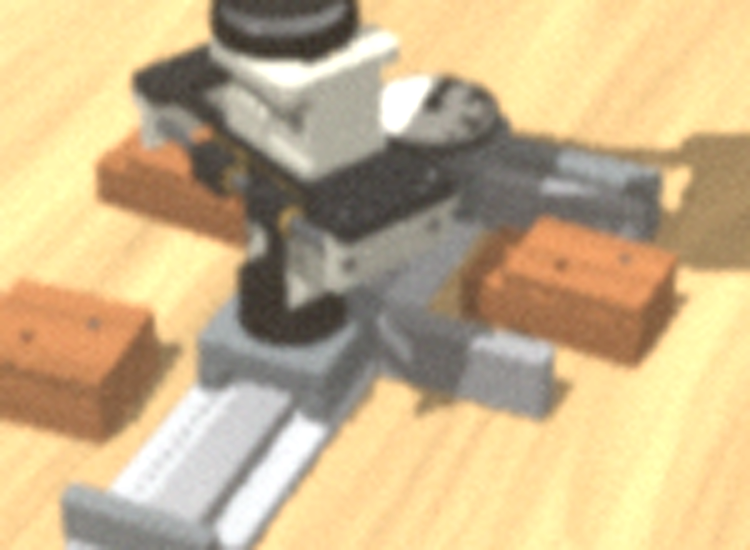

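Request:
step_arm --commands '[{"translation": [-2.7,1.4,0],"roll": 0},{"translation": [-4.45,2.28,0],"roll": 0},{"translation": [-4.45,2.28,0],"roll": 0},{"translation": [-4.45,2.28,0],"roll": 0},{"translation": [-4.45,2.28,0],"roll": 0},{"translation": [-4.45,2.28,0],"roll": 0},{"translation": [-4.45,2.28,0],"roll": 0},{"translation": [-4.45,2.28,0],"roll": 0},{"translation": [-4.45,2.28,0],"roll": 0},{"translation": [-4.45,2.28,0],"roll": 0},{"translation": [-1.8,0.9,0],"roll": 0},{"translation": [0,0,0],"roll": 0}]'

```text
time: 7.45
tool_pos: [0.5442, 0.0552, 0.0666]
tool_rot: [3.142, 0.001, 1.099]
contact_force: [0.4, -1.7, -3.7]
opening: 0.0168
grip_force: 30.0
```

Request:
step_arm --commands '[{"translation": [-1.8,0.9,0],"roll": 0},{"translation": [-1.8,0.9,0],"roll": 0},{"translation": [-1.8,0.9,0],"roll": 0},{"translation": [-1.8,0.9,0],"roll": 0},{"translation": [-1.8,0.9,0],"roll": 0},{"translation": [-1.8,0.9,0],"roll": 0},{"translation": [-1.8,0.9,0],"roll": 0},{"translation": [-1.8,0.9,0],"roll": 0},{"translation": [-1.8,0.9,0],"roll": 0},{"translation": [-1.8,0.9,0],"roll": 0},{"translation": [0,0,0],"roll": 0}]'

```text
time: 8.37
tool_pos: [0.5441, 0.0355, 0.0666]
tool_rot: [-3.142, 0.001, 1.1]
contact_force: [0.7, 0.9, -3.4]
opening: 0.017
grip_force: 30.0
```

Run:
```python
from h import *
crop("side","s3",210,185,150,110,5)
```

```text
(no output)
```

View pics/s3.png

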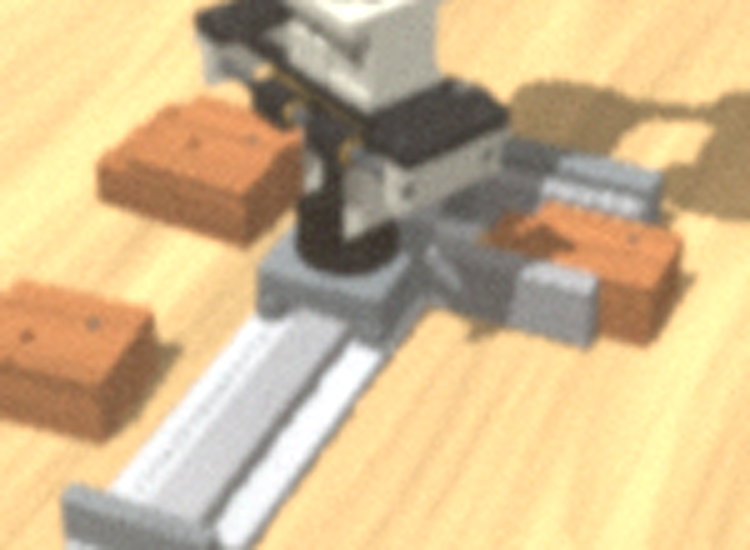

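Request:
step_arm --commands '[{"translation": [-1,0.5,0],"roll": 0},{"translation": [-1,0.5,0],"roll": 0},{"translation": [-1,0.5,0],"roll": 0},{"translation": [-1,0.5,0],"roll": 0},{"translation": [0,0,0],"roll": 0},{"translation": [0,0,0],"roll": 0}]'

```text
time: 8.92
tool_pos: [0.5441, 0.0314, 0.0666]
tool_rot: [-3.142, 0.0, 1.1]
contact_force: [0.3, 2.9, -3.8]
opening: 0.017
grip_force: 30.0
```

Run:
```python
from h import *
print(np.mean([ (read_camera("top"),observe()["contact_force"])[1] for _ in range(3)],axis=0))
a=read_camera("top")[:,:,::-1][170:290,210:370];
cv2.imwrite("pics/t3.png",cv2.convertScaleAbs(cv2.resize(a,None,fx=5,fy=5,interpolation=2),alpha=1.7,beta=15))
```

```text
[ 0.68489606  1.16048224 -3.9029155 ]
```

View pics/t3.png

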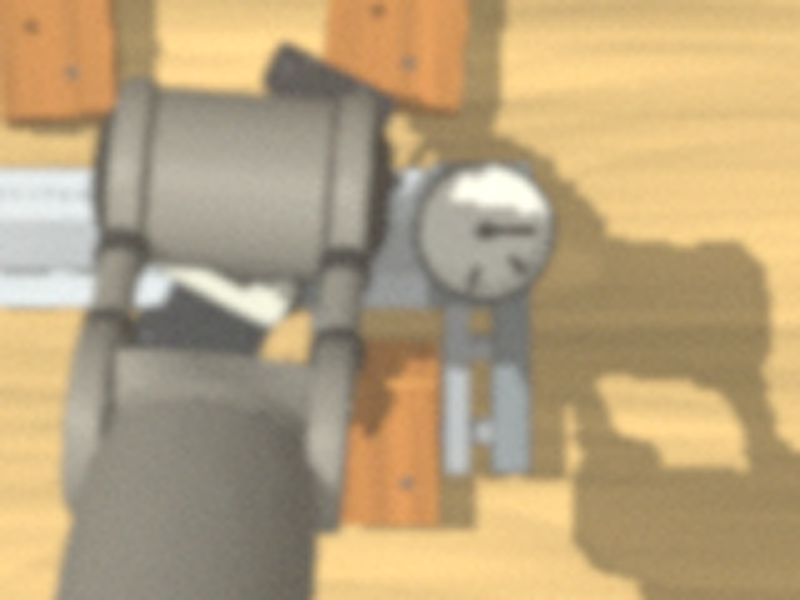

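The dial shows from above. The needle is at zero, pointing right from (307,216), and the offcut's right edge touches the anvil at column ~298. I'll read the needle in code from here on.

Request:
step_arm --commands '[{"translation": [-0.9,0.45,0],"roll": 0},{"translation": [-0.9,0.45,0],"roll": 0},{"translation": [-0.9,0.45,0],"roll": 0},{"translation": [-0.9,0.45,0],"roll": 0},{"translation": [0,0,0],"roll": 0},{"translation": [0,0,0],"roll": 0}]'

```text
time: 9.62
tool_pos: [0.5441, 0.0274, 0.0667]
tool_rot: [-3.142, 0.0, 1.1]
contact_force: [0.7, 1.9, -4.5]
opening: 0.0164
grip_force: 30.0
```

```bash
cat > needle.py <<'E'
from h import *
def needle(n=4):
    F=[];I=0
    for _ in range(n):
        I=I+read_camera("top").astype(np.float32).mean(2)/n;F.append(observe()["contact_force"])
    t=np.arange(-.4,2.8,.1);r=np.arange(3,6.5,.5)
    X=(307.2+np.outer(np.cos(t),r)).astype(np.float32);Y=(216+np.outer(np.sin(t),r)).astype(np.float32)
    p=cv2.remap(I,X,Y,cv2.INTER_LINEAR).mean(1)
    i=p.argmin();print("needle",t[i].round(2),p.round().astype(int));print("F",np.mean(F,0).round(1),observe()["tool_pos"],observe()["time"])
if __name__=="__main__":needle()
E
python3 needle.py
```

```text
needle -0.0 [77 70 64 61 59 68 76 81 85 87 88 88 88 88 88 89 90 90 90 90 90 90 89 89
 89 89 89 89 89 89 88 88]
F [ 0.   2.  -4.6] [0.54403645 0.0273892  0.06665008] 9.8167
```

Still at 0. Another 4 mm.

Request:
step_arm --commands '[{"translation": [-0.9,0.45,0],"roll": 0},{"translation": [-0.9,0.45,0],"roll": 0},{"translation": [-0.9,0.45,0],"roll": 0},{"translation": [-0.9,0.45,0],"roll": 0},{"translation": [0,0,0],"roll": 0},{"translation": [0,0,0],"roll": 0}]'

```text
time: 10.32
tool_pos: [0.544, 0.024, 0.0666]
tool_rot: [-3.141, -0.001, 1.1]
contact_force: [-0.3, 5.2, -4.0]
opening: 0.017
grip_force: 30.0
```

```bash
python3 needle.py
```

```text
needle 0.7 [90 90 89 89 88 86 84 80 74 67 61 59 62 68 75 81 85 87 89 89 90 89 89 89
 89 89 89 89 89 88 88 88]
F [ 0.4  5.  -4. ] [0.54401605 0.02404949 0.06666415] 10.5167
```

Request:
step_arm --commands '[{"translation": [-0.9,0.45,0],"roll": 0},{"translation": [-0.9,0.45,0],"roll": 0},{"translation": [-0.9,0.45,0],"roll": 0},{"translation": [-0.5,0.25,0],"roll": 0},{"translation": [0,0,0],"roll": 0},{"translation": [0,0,0],"roll": 0},{"translation": [0,0,0],"roll": 0}]'

```text
time: 11.1
tool_pos: [0.544, 0.0211, 0.0667]
tool_rot: [-3.141, -0.001, 1.1]
contact_force: [1.0, 8.3, -4.3]
opening: 0.0171
grip_force: 30.0
```

```bash
python3 needle.py
```

```text
needle 1.3 [90 90 90 90 90 90 90 90 90 89 88 86 84 80 76 70 65 61 62 67 73 78 82 85
 86 87 88 88 88 88 88 88]
F [ 0.8  8.2 -4.4] [0.543984   0.02109259 0.06665165] 11.3
```

Request:
step_arm --commands '[{"translation": [0,0,0],"roll": 0.1},{"translation": [0,0,0],"roll": 0.1},{"translation": [0,0,0],"roll": 0.1},{"translation": [0,0,0],"roll": 0.1},{"translation": [0,0,0],"roll": 0.1},{"translation": [0,0,0],"roll": 0},{"translation": [0,0,0],"roll": 0}]'

```text
time: 11.88
tool_pos: [0.5438, 0.0213, 0.0667]
tool_rot: [-3.14, -0.001, 0.599]
contact_force: [-0.4, 9.4, -3.7]
opening: 0.0172
grip_force: 30.0
```

```bash
python3 needle.py
```

```text
needle 1.3 [89 90 90 90 90 90 90 90 90 89 88 86 83 80 76 70 65 61 62 67 73 77 82 84
 86 87 88 88 88 88 88 88]
F [ 0.6  8.9 -3.7] [0.54378766 0.02124487 0.06664805] 12.0833
```

Request:
step_arm --commands '[{"translation": [0,0,0],"roll": 0.1},{"translation": [0,0,0],"roll": 0.1},{"translation": [0,0,0],"roll": 0.1},{"translation": [0,0,0],"roll": 0.1},{"translation": [0,0,0],"roll": 0.1},{"translation": [0,0,0],"roll": 0.1},{"translation": [0,0,0],"roll": 0.03},{"translation": [0,0,0],"roll": 0},{"translation": [0,0,0],"roll": 0},{"translation": [0,0,0],"roll": 0}]'

```text
time: 12.92
tool_pos: [0.5436, 0.0215, 0.0667]
tool_rot: [-3.14, 0.001, -0.029]
contact_force: [-0.3, 10.1, -2.0]
opening: 0.0168
grip_force: 30.2
```

```bash
python3 needle.py; python3 -c "
from cell import *;print(observe()['torque'],observe()['tool_rot'])"
```

```text
needle 1.3 [90 90 90 90 90 90 90 90 90 89 88 86 83 80 76 71 65 62 62 68 73 78 82 85
 87 88 88 88 88 88 88 87]
F [-0.1  9.6 -2.5] [0.54363751 0.02151703 0.06668809] 13.1167
[1.71956399 0.0687195  0.58714555] [-3.13983997e+00  8.39111827e-04 -2.86562218e-02]
```

Request:
step_arm --commands '[{"translation": [0,-1,0],"roll": 0},{"translation": [0,-1,0],"roll": 0},{"translation": [0,0,0],"roll": 0}]'

```text
time: 13.37
tool_pos: [0.5437, 0.0217, 0.0667]
tool_rot: [3.141, 0.001, -0.029]
contact_force: [-2.2, 1.7, -1.9]
opening: 0.0168
grip_force: 30.2
```

Request:
step_arm --commands '[{"translation": [0,0,0],"roll": 0},{"translation": [0,0,0],"roll": 0},{"translation": [0,0,0],"roll": 0},{"translation": [0,0,0],"roll": 0},{"translation": [0,0,0],"roll": 0},{"translation": [0,0,0],"roll": 0},{"translation": [0,0,0],"roll": 0},{"translation": [0,0,-5],"roll": 0},{"translation": [0,0,-15],"roll": 0},{"translation": [0,0,-30],"roll": 0},{"translation": [0,0,-30],"roll": 0},{"translation": [0,0,-30],"roll": 0},{"translation": [0,0,-20],"roll": 0},{"translation": [0,0,0],"roll": 0}]' --fingers 0.55

```text
time: 14.53
tool_pos: [0.5465, 0.0218, 0.202]
tool_rot: [3.141, -0.009, -0.03]
contact_force: [0.2, -0.4, 1.6]
opening: 0.0503
grip_force: 0.0
```

```bash
python3 needle.py; python3 -c "
from h import *
crop('side','s4',210,185,150,110,5)"
```

```text
needle 1.3 [99 94 90 89 88 88 88 88 88 87 86 84 81 78 73 68 62 60 60 66 72 76 80 83
 85 86 86 86 85 84 82 81]
F [-0.1  0.3 -0.8] [0.54338241 0.02201119 0.19569677] 14.7333
```

View pics/s4.png

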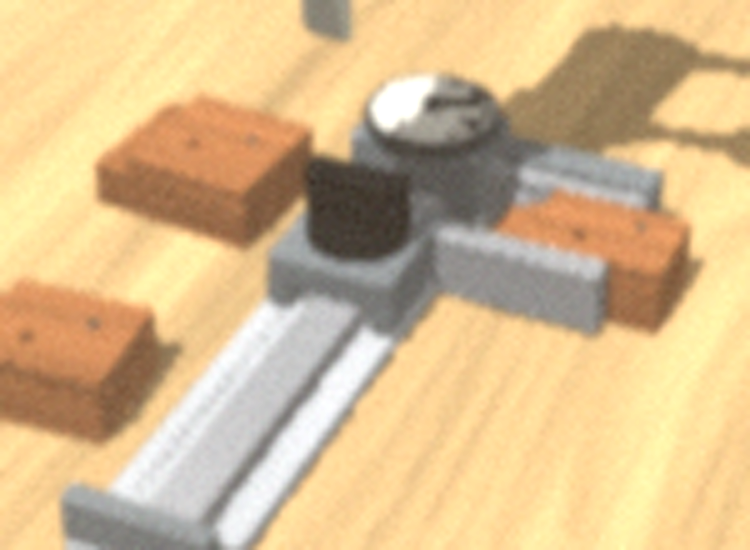

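The gripper is clear, the knob bar at (282,225) stands square across the rail, the offcut is held square between the jaws, and the needle stays at 1.3.

```bash
python3 -c "
from cell import *
print(hand_in())"
```

```text
the job is handed in; nothing more can be done
None
```

The offcut is gauged and the job is handed in: the jaw is locked, and the needle held at about 1.3 rad, between the thick marks, after I let go. The other two offcuts, the mug and the canister weren't touched. `hand_in()` returned no verdict.

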